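# Take the push dispenser off its hook and stand it in the tray

### The arm

A 6-joint arm with a two-finger parallel gripper is mounted at the origin on the work surface. World frame = base frame: x ahead of the robot, y to its left, z up, the work surface at z = 0. Lengths are in mm, angles in rad, forces in N, time in s.
With the tool pointing down it reaches from about 350 to 775 mm from the base axis. Payload 7.3 kg.
Tool frame: the origin (TCP) lies on the centre line of the jaws, within the pads' length; the fingertips stand 17 mm ahead of it and the grasp point (between the pads) lies 2 mm behind it; z points along the fingers, y is the line along which they close (so a half turn about z gives the same grasp; the last joint's range is limited). The gripper opens to 92 mm and grips with 3 to 60 N. Pads are 19 mm wide; open, the fingers measure 130 mm over their backs; the gripper's body (75 mm by 190 mm) begins 47 mm behind the grasp point.
Start: joints at [1.133, 0.342, 1.524, -0, 1.275, -0.146], TCP at [151.015, 502.83, 243.741] pointing down, gripper open.
Joint ranges: [-2.53, 2.53], [-0.77, 2.02], [0.04, 2.7], [-1, 4.14], [0.28, 2.66], [-3.11, 3.11]. Speed limits (rad/s): [2.57, 2.57, 3.14, 3.14, 3.14, 3.14].

### API

Orientations are given as [roll, pitch, yaw] about the fixed x, y, z axes, in that order (R = Rz(yaw) Ry(pitch) Rx(roll)).
In Python, from plant import bot gives the robot as it stands. The module is installed in compiled form; this text tells all that it offers.
- The arm moves only by the shell command python3 -m pendant 'ROWS'. ROWS is JSON, a list of rows, each a list of 3 entries, a list of its own where there are three numbers: the shift along the world's x, y, z as a fraction of full scale, then the turn, a rotation vector about the world's x, y, z as a fraction of full scale, then the opening, from -1 (shut) to 1 (fully open), so that 0 is half open. In form: [[[tx, ty, tz], [rx, ry, rz], claw], ...]. A call has exactly 10 rows; each row shifts and turns the commanded pose from where the row before left it; what a row does not reach is not made up. Full scale, the value 1, is 30 mm for a shift and 0.12 rad for a turn. A row lasts 1/12 s, in which the tool goes at most 41.7 mm and 7.16 degrees, less where a joint would pass 70% of its speed; a pose out of reach is approached as far as the arm can. A call with a number of a shift or a turn outside -1 to 1 is refused whole. A call with a gripper value outside its range is refused whole. The fingers move at their own pace and stop on an object; the grip force is fixed at half the most. Time passes only in rows, so rows that do not move let the fingers close, or fill a call up. It gives the time, the measured TCP pose, the force, the opening and the grip force at its end, in the units of the state.
- bot.get_obs(): the state, without advancing time (a new reading comes with each control period).
- bot.capture(name): name is "scene" or "top"; returns the picture (480x640x3 uint8, blue, green, red); there is no depth.
- bot.camera_params(name): a dict with "fovy" (degrees; the focal length in pixels is half the picture's height over the tangent of half this angle, whatever the lens; pixels are square), "cx", "cy" (the principal point, pixels), "camera_from_world" (4x4, takes a point from world to camera coordinates). Camera axes: x right, y down, z forward; pixel columns grow to the right and rows downward; lengths in mm; the calibration is good to about 2 mm. A picture is of the moment at which its call begins. camera_params takes no time and is no camera call.
- bot.close_job(): hands the job in; it is judged then, once.
The state is a dict: "time": time; "joint_positions": joint angles; "dq": joint speeds; "tau": joint torques, N m; "tool_pos": TCP position; "tcp_rot": TCP orientation; "contact_force": force on the tool from outside, world axes, zero at the start; "moment": the same for the moment, N m; "grip_width": finger opening in mm; "finger_force": force on a finger pad.
Only numpy, scipy, OpenCV 4.12 (cv2) and the standard library are available. Lean on these libraries where they do the work, as an engineer would, in place of code of your own. Each camera call takes 0.05 s, during which the arm holds its last target. There are 200 camera calls.

### The job

The push dispenser (the taller, closed one of the two things hanging on the drying frame) is due for a refill: take hold of it, lift it up off its hook, and set it down gently, standing upright on the floor of the steel tray, then let go. Leave the open cup hanging on its hook and do not disturb the teether ring.

Things in the scene. Friction and masses are not known exactly. Their poses are not given: they have to be found in the camera images.
- dispenser: Closed push dispenser, pale blue plastic, a box 60 mm deep (its x), 50 mm wide (y), 120 mm tall (z), about 0.25 kg; origin at the centre of its underside, z up, front towards -x with a white push plate 8 mm proud. Side faces (across y) are plain: grip them near the top. Hangs upright on one of the frame's hooks, axes parallel to the frame's, underside 60 mm above the table.
- dispenser_bar (a point): Centre of the steel hanger bar on the dispenser's back, which rests on the hook: 8 mm thick, along y, 45 mm behind the dispenser's origin (+x) and 95 mm above its underside, carried by two ears at y = +-16 mm. Axes as the dispenser's.
- frame: Fixed birch drying frame, 280 mm wide (its y), 167 mm high; origin on the table under the top rail's front face, z up, hook side towards -x (roughly to the robot). Base board 12 mm thick, from 105 mm in front to 35 mm behind. A batten 75 to 108 mm above the table, reaching 37 mm in front, props the backs of the hanging things. Hooks at y = +75 and -75 mm; origins of hanging things at x = -67 mm.
- hook_left (a point): Where a hanger bar rests on the frame's hook at its y = +75 mm: upper face of the hook's arm, 151 mm above the table. The hook is 20 mm wide, reaches to frame x = -32 mm and its tip is upturned 16 mm (top at 167 mm): a thing must rise more than 16 mm, then comes away to the frame's -x (30 mm or more). Axes as the frame's.
- hook_right (a point): The same point of the like hook at the frame's y = -75 mm.
- cup: Open-topped rectangular cup of the same pale blue plastic, 60 mm deep (x), 80 mm wide (y), 80 mm tall; origin at the centre of its underside. Hangs on the other hook by the same kind of hanger, 85 mm above the table. To be left hanging.
- tray: Loose, empty stainless steel tray on the table, 180 mm (its x) by 240 mm (its y), walls 25 mm high and 3 mm thick, floor 3 mm thick, 0.8 kg; origin at the centre of its underside. It lies to the other side of the table from the frame.
- teether: Pink silicone teether ring lying flat on the table beyond the work, 90 mm across, 15 mm thick; origin at its centre on the table. To be left alone.
Not all that is in view belongs to the job. Leave any black or green look-alike of the dispenser alone.

How it is judged (in metres and radians):
On the way:
1. the dispenser is held by the fingers and has been lifted more than 20 mm, off its hook (height (world z) of dispenser above 0.08 m and contact force between the fingers and dispenser above 0.5 N), for 0.1 s.
At the end, for the whole second after the job is handed in: The dispenser stands upright (within 0.1 rad) on the floor of the flat-lying tray (origin under 8 mm above the tray's underside, inside the walls), at rest and released; the cup hangs within 20 mm and the teether ring lies within 30 mm of where it was (x of dispenser in the frame of tray between -0.085 and 0.085 m and y of dispenser in the frame of tray between -0.115 and 0.115 m and z of dispenser in the frame of tray below 0.008 m and angle between dispenser's own z axis and vertical below 0.1 rad and linear speed of dispenser below 0.02 m/s and contact force between each of the arm, the fingers and dispenser below 0.1 N and angle between tray's own z axis and vertical below 0.05 rad and distance of cup from where it was at the start of the episode below 0.02 m and distance of teether from where it was at the start of the episode below 0.03 m); the robot touches nothing.
It fails at once if the open cup is moved more than 20 mm (distance of cup from where it was at the start of the episode above 0.02 m).
It fails at once if the teether ring is moved more than 30 mm (distance of teether from where it was at the start of the episode above 0.03 m).
It fails at once if the dispenser is dropped: off its hook, untouched by the fingers, and falling with its underside more than 25 mm above the table (distance of dispenser from where it was at the start of the episode above 0.05 m and height (world z) of dispenser above 0.025 m and contact force between the fingers and dispenser below 0.05 N and linear speed of dispenser above 0.2 m/s).
It fails at once if the dispenser hits the tray harder than 40 N (contact force between dispenser and tray above 40 N).
It also fails if it takes over 46 s, if anything falls off the work surface, if the arm or the gripper's body presses on something with over 40 N, if the wrist force passes 120 N, or if a joint passes its speed limit or range.

## Working session

There is one attempt and no reset: what is moved stays moved. The work goes in short steps, Python scripts to look and compute and a shell command to move; the robot and the scene stay as the last step left them, time stands still between calls to the robot, and variables do not carry over. Pictures are saved under pics/ and viewed, at most 10 in all, crops included, and the job is handed in when it is done.

```bash
mkdir -p pics; python3 - <<'E'
from plant import bot
import cv2
for n in("scene","top"):
    cv2.imwrite(f"pics/{n}0.png",bot.capture(n)); p=bot.camera_params(n); print(n,p)
o=bot.get_obs();print(o["time"],o["tool_pos"],o["tcp_rot"],o["grip_width"])
E
```

```text
scene {'fovy': 49.306093378568065, 'cx': 322.27754609137173, 'cy': 238.70409818688717, 'camera_from_world': array([[-8.86064409e-01,  4.63525167e-01,  5.85516173e-03,
         5.51344296e+02],
       [ 3.88637677e-01,  7.49677649e-01, -5.35671707e-01,
        -1.31829193e+02],
       [-2.52686802e-01, -4.72364098e-01, -8.44406028e-01,
         1.36379511e+03],
       [ 0.00000000e+00,  0.00000000e+00,  0.00000000e+00,
         1.00000000e+00]])}
top {'fovy': 55.32999976599775, 'cx': 314.9424032336809, 'cy': 244.85517856552156, 'camera_from_world': array([[ 1.42309872e-02, -9.99855864e-01, -9.25910984e-03,
        -6.25919570e+01],
       [-9.89233049e-01, -1.27296738e-02, -1.45794134e-01,
         5.75398208e+02],
       [ 1.45655255e-01,  1.12342119e-02, -9.89271621e-01,
         9.15334025e+02],
       [ 0.00000000e+00,  0.00000000e+00,  0.00000000e+00,
         1.00000000e+00]])}
0.1 [150.88792451 502.51374084 243.1163585 ] [-3.14026071e+00 -1.69059108e-04  2.84977357e+00] 91.83862039960405
```

View pics/scene0.png

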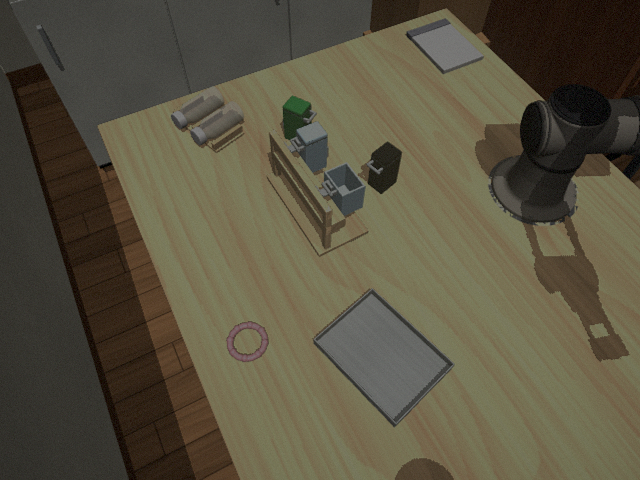

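View pics/top0.png

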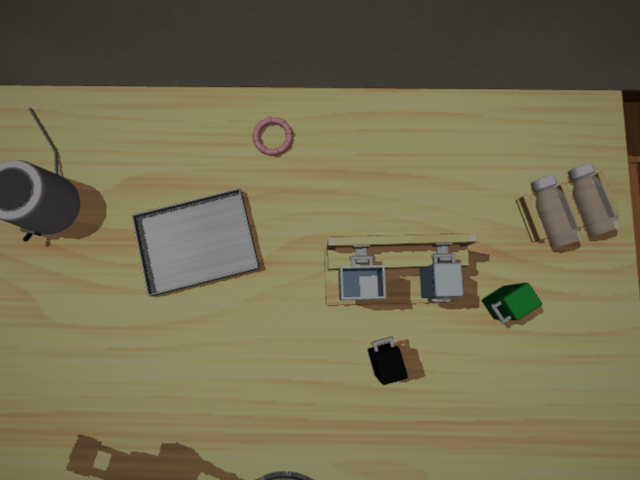

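The top view shows the frame around (400,270), with the cup at (362,282) on its left hook and the dispenser at (441,280) on its right hook. The tray is at (197,242), the ring at (272,136), the green look-alike at (513,302) and the black one at (387,362). Something dark and round sits at (35,200). The scene view agrees with this.

```bash
cat > h.py <<'E'
from plant import bot
import numpy as np, cv2
def ray(n,u,v,z):
    p=bot.camera_params(n);M=p["camera_from_world"];f=240/np.tan(np.radians(p["fovy"]/2))
    R=M[:3,:3];c=-R.T@M[:3,3];d=R.T@np.array([(u-p["cx"])/f,(v-p["cy"])/f,1]);return c+d*(z-c[2])/d[2]
def proj(n,X):
    p=bot.camera_params(n);M=p["camera_from_world"];f=240/np.tan(np.radians(p["fovy"]/2))
    q=M[:3,:3]@np.array(X,float)+M[:3,3];return p["cx"]+f*q[0]/q[2],p["cy"]+f*q[1]/q[2]
E
python3 - <<'E'
from h import *
np.set_printoptions(precision=1,suppress=True)
t=cv2.imread("pics/top0.png")
for name,(u,v,z) in dict(railL=(328,237,167),railR=(476,236,167),disp=(446,279,180),cup=(362,283,165),tray1=(134,214,25),tray2=(241,191,25),tray3=(260,269,25),tray4=(151,294,25),greenL=(483,302,120),greenM=(513,300,120),dark=(35,200,0),dark_h=(20,190,200),ring=(272,136,0)).items(): print(name,ray("top",u,v,z))
print("scene disp",ray("scene",313,133,180),"semi",ray("scene",425,470,0))
a=t[220:350,320:550];cv2.imwrite("pics/c1.png",cv2.resize(a,None,fx=3.4,fy=3.4,interpolation=cv2.INTER_CUBIC))
E
```

```text
railL [572.5 -79.8 167. ]
railR [ 577.8 -348.1  167. ]
disp [ 498.  -288.1  180. ]
cup [ 489.9 -141.6  165. ]
tray1 [640.9 336.7  25. ]
tray2 [694.7 107.5  25. ]
tray3 [525.6  60.8  25. ]
tray4 [469.8 288.5  25. ]
greenL [ 460.3 -372.7  120. ]
greenM [ 464.8 -429.   120. ]
dark [675.4 570.9   0. ]
dark_h [645. 471. 200.]
ring [830.3  46.5   0. ]
scene disp [ 499.6 -283.3  180. ] semi [630.1 437.9   0. ]
```

View pics/c1.png

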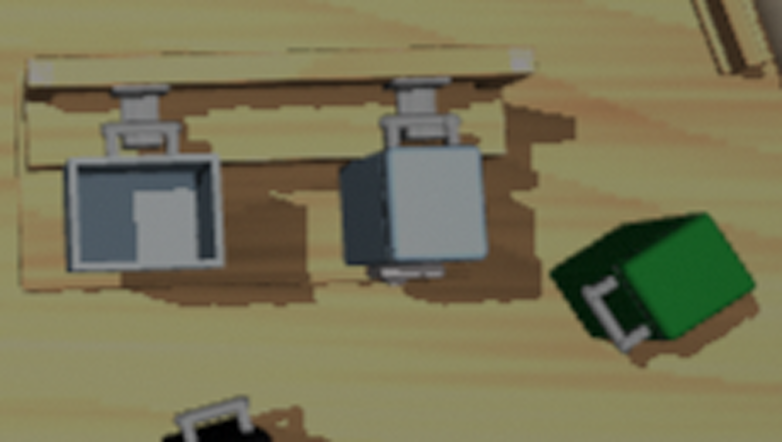

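The dispenser's centre is about (496, -292), the frame yaw about 0.02, and the tray centre about (583, 198). Next I go above the dispenser, swinging clear of the base.

```bash
python3 -m pendant '[[[0.9,-0.9,0.1],[0,0,0.26],1],[[0.9,-0.9,0.1],[0,0,0.26],1],[[0.9,-0.9,0.1],[0,0,0.26],1],[[0.9,-0.9,0.1],[0,0,0.26],1],[[0.9,-0.9,0.1],[0,0,0.26],1],[[0.9,-0.9,0.1],[0,0,0.26],1],[[0.9,-0.9,0.1],[0,0,0.26],1],[[0.9,-0.9,0.1],[0,0,0.26],1],[[0.9,-0.9,0.1],[0,0,0.26],1],[[0.9,-0.9,0.1],[0,0,0.26],1]]'
python3 -m pendant '[[[0.25,-1,0],[0,0,0],1],[[0.25,-1,0],[0,0,0],1],[[0.25,-1,0],[0,0,0],1],[[0.25,-1,0],[0,0,0],1],[[0.25,-1,0],[0,0,0],1],[[0.25,-1,0],[0,0,0],1],[[0.25,-1,0],[0,0,0],1],[[0.25,-1,0],[0,0,0],1],[[0.25,-1,0],[0,0,0],1],[[0.25,-1,0],[0,0,0],1]]'
```

```text
time: 0.93
tool_pos: [421.9, 231.2, 273.7]
tcp_rot: [3.142, -0.0, -3.12]
contact_force: [0.4, 0.5, 0.1]
grip_width: 91.6
finger_force: 0.0
time: 1.77
tool_pos: [495.9, -68.7, 273.4]
tcp_rot: [3.141, -0.001, -3.122]
contact_force: [1.1, 0.0, -0.5]
grip_width: 91.7
finger_force: 0.0
```

```bash
python3 -m pendant '[[[0,-1,0],[0,0,0],1],[[0,-1,0],[0,0,0],1],[[0,-1,0],[0,0,0],1],[[0,-1,0],[0,0,0],1],[[0,-1,0],[0,0,0],1],[[0,-1,0],[0,0,0],1],[[0,-1,0],[0,0,0],1],[[0,-0.4,-0.4],[0,0,0],1],[[0,0,-0.5],[0,0,0],1],[[0,0,-0.5],[0,0,0],1]]'; python3 - <<'E'
from h import *
np.set_printoptions(precision=1,suppress=True)
for u,v in((388,150),(484,147),(487,259),(390,265)): print(ray("top",320+u/3.4,220+v/3.4,180))
for u,v in((28,60),(535,50)): print(ray("top",320+u/3.4,220+v/3.4,167))
t=cv2.imread("pics/scene0.png");print(cv2.imwrite("pics/c2a.png",cv2.resize(t[110:190,280:380],None,fx=4,fy=4,interpolation=cv2.INTER_CUBIC)))
s=bot.capture("scene");c=cv2.resize(s[40:220,220:420],None,fx=2,fy=2,interpolation=cv2.INTER_CUBIC)
a=cv2.imread("pics/c2a.png");a=cv2.copyMakeBorder(a,0,40,0,0,cv2.BORDER_CONSTANT)
cv2.imwrite("pics/c2.png",np.hstack([a,c]))
E
```

```text
time: 2.6
tool_pos: [495.6, -289.6, 230.1]
tcp_rot: [3.141, -0.001, -3.123]
contact_force: [0.1, 1.6, 0.5]
grip_width: 91.6
finger_force: 0.0
[ 524.1 -267.8  180. ]
[ 526.3 -317.7  180. ]
[ 468.3 -317.4  180. ]
[ 464.6 -267.5  180. ]
[571.3 -80.2 167. ]
[ 580.2 -350.6  167. ]
True
```

View pics/c2.png

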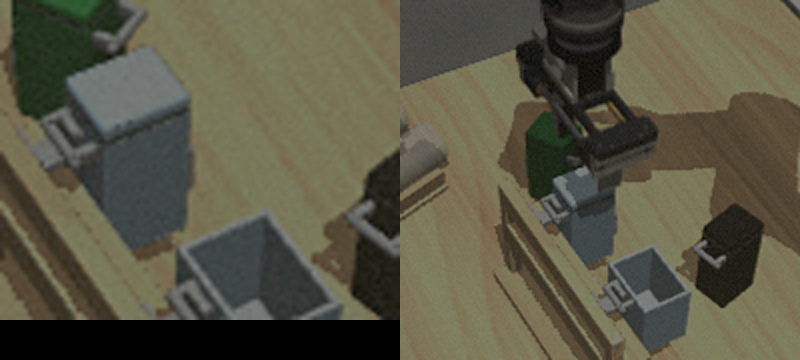

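The dispenser's top corners average to (496, -293) in the top view, while the scene view reads about 9 mm different in y. I'll check with the gripper close by, marking its projected fingertips.

```bash
python3 - <<'E'
from h import *
o=bot.get_obs();T=o["tool_pos"];out=[]
for n in("scene","top"):
    s=bot.capture(n).copy();s=cv2.convertScaleAbs(s,alpha=1.6)
    u,v=map(int,proj(n,T)); x0,y0=u-50,v-60
    c=cv2.resize(s[y0:y0+130,x0:x0+100],None,fx=4,fy=4,interpolation=cv2.INTER_CUBIC)
    for dy in(-46,0,46):
        p=proj(n,[T[0]-.02*dy,T[1]+dy,T[2]-17]);cv2.circle(c,(int((p[0]-x0+.5)*4),int((p[1]-y0+.5)*4)),3,(0,0,255),-1)
    for X in((496-30,-292.6-25),(496-30,-292.6+25),(526,-292.6+25),(526,-317.6)):
        p=proj(n,[*X,180]);cv2.circle(c,(int((p[0]-x0+.5)*4),int((p[1]-y0+.5)*4)),3,(0,255,255),-1)
    out.append(c)
cv2.imwrite("pics/c3.png",np.hstack(out))
E
```

```text
(no output)
```

View pics/c3.png

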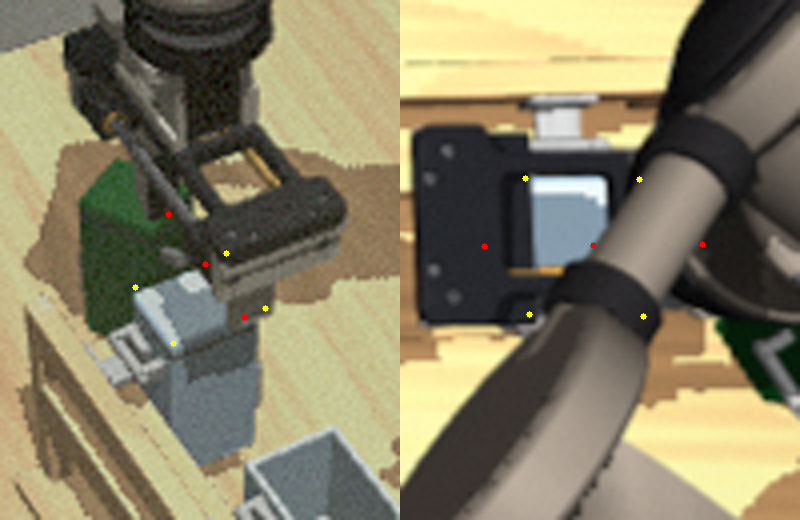

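Both views now agree to about 2 mm, so (497, -291) is good enough. The jaws straddle the dispenser, and I'll go down and close.

```bash
python3 -m pendant '[[[0.03,-0.06,-0.25],[0,0,0.08],1],[[0,0,-0.3],[0,0,0],1],[[0,0,-0.3],[0,0,0],1],[[0,0,-0.3],[0,0,0],1],[[0,0,-0.3],[0,0,0],1],[[0,0,-0.3],[0,0,0],1],[[0,0,-0.2],[0,0,0],1],[[0,0,-0.2],[0,0,0],1],[[0,0,-0.05],[0,0,0],1],[[0,0,0],[0,0,0],1]]'
python3 -m pendant '[[[0,0,0],[0,0,0],0.4],[[0,0,0],[0,0,0],0.3],[[0,0,0],[0,0,0],0.2],[[0,0,0],[0,0,0],0.1],[[0,0,0],[0,0,0],0],[[0,0,0],[0,0,0],-0.2],[[0,0,0],[0,0,0],-1],[[0,0,0],[0,0,0],-1],[[0,0,0],[0,0,0],-1],[[0,0,0],[0,0,0],-1]]'
```

```text
time: 3.58
tool_pos: [496.8, -290.9, 165.2]
tcp_rot: [3.141, -0.001, -3.112]
contact_force: [-0.7, -0.0, 0.1]
grip_width: 91.8
finger_force: 0.0
time: 4.42
tool_pos: [496.9, -291.2, 166.0]
tcp_rot: [-3.141, 0.0, -3.112]
contact_force: [-0.4, -0.4, 2.3]
grip_width: 50.0
finger_force: 29.9
```

Gripped at 50 mm and well centred. Now straight up.

```bash
python3 -m pendant '[[[0,0,0.1],[0,0,0],-1],[[0,0,0.15],[0,0,0],-1],[[0,0,0.2],[0,0,0],-1],[[0,0,0.2],[0,0,0],-1],[[0,0,0.2],[0,0,0],-1],[[0,0,0.2],[0,0,0],-1],[[0,0,0.25],[0,0,0],-1],[[0,0,0.25],[0,0,0],-1],[[0,0,0.25],[0,0,0],-1],[[0,0,0.2],[0,0,0],-1]]'
python3 -m pendant '[[[0,0,0.3],[0,0,0],-1],[[-0.1,0,0.3],[0,0,0],-1],[[-0.2,0,0.3],[0,0,0],-1],[[-0.3,0,0.3],[0,0,0],-1],[[-0.3,0,0.3],[0,0,0],-1],[[-0.3,0,0.3],[0,0,0],-1],[[-0.3,0,0.2],[0,0,0],-1],[[-0.3,0,0.2],[0,0,0],-1],[[-0.2,0,0.2],[0,0,0],-1],[[0,0,0],[0,0,0],-1]]'
```

```text
time: 5.25
tool_pos: [497.1, -291.1, 227.0]
tcp_rot: [-3.141, 0.001, -3.112]
contact_force: [0.2, 0.7, -2.8]
grip_width: 49.9
finger_force: 29.9
time: 6.08
tool_pos: [436.0, -291.3, 299.3]
tcp_rot: [-3.14, 0.001, -3.113]
contact_force: [0.0, 0.1, -2.4]
grip_width: 49.8
finger_force: 29.9
```

```bash
python3 - <<'E'
from h import *
s=bot.capture("scene");cv2.imwrite("pics/c4.png",cv2.resize(cv2.convertScaleAbs(s[20:240,200:440],alpha=1.6),None,fx=2.5,fy=2.5))
E
```

```text
(no output)
```

View pics/c4.png

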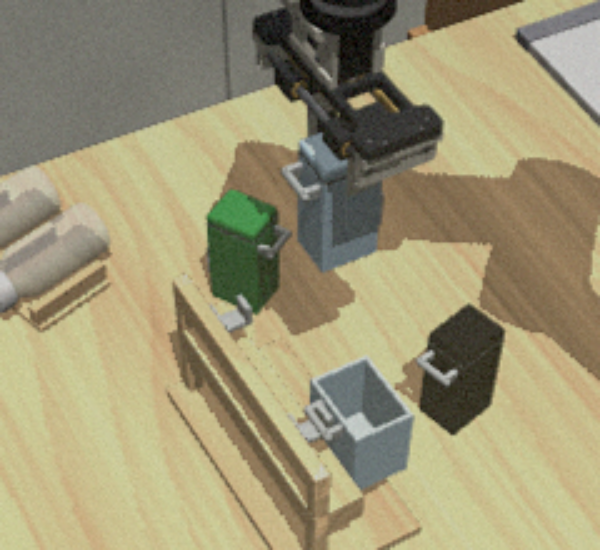

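The dispenser hangs upright in the jaws at crop (340,200). The cup still hangs and the left-over hook is bare. Now carrying it to the tray.

```bash
python3 -m pendant '[[[0,0.3,0],[0,0,0],-1],[[0,0.6,0],[0,0,0],-1],[[0,0.9,0],[0,0,0],-1],[[0,0.9,0],[0,0,0],-1],[[0,0.9,0],[0,0,0],-1],[[0,0.9,0],[0,0,0],-1],[[0,0.9,0],[0,0,0],-1],[[0,0.9,0],[0,0,0],-1],[[0,0.9,0],[0,0,0],-1],[[0,0.9,0],[0,0,0],-1]]'
python3 -m pendant '[[[0.4,0.9,0],[0,0,0],-1],[[0.5,0.9,0],[0,0,0],-1],[[0.55,0.9,0],[0,0,0],-1],[[0.55,0.9,0],[0,0,0],-1],[[0.55,0.9,0],[0,0,0],-1],[[0.55,0.9,0],[0,0,0],-1],[[0.55,0.9,0],[0,0,0],-1],[[0.5,0.8,0],[0,0,0],-1],[[0.4,0.6,0],[0,0,0],-1],[[0.2,0.4,0],[0,0,0],-1]]'
python3 -m pendant '[[[0,0,-0.3],[0,0,0.2],-1],[[0,0,-0.6],[0,0,0.2],-1],[[0,0,-0.8],[0,0,0.2],-1],[[0,0,-0.8],[0,0,0.2],-1],[[0,0,-0.8],[0,0,0.2],-1],[[0,0,-0.6],[0,0,0.2],-1],[[0,0,-0.4],[0,0,0.2],-1],[[0,0,-0.3],[0,0,0.2],-1],[[0,0,-0.2],[0,0,0.1],-1],[[0,0,0],[0,0,0],-1]]'
python3 - <<'E'
from h import *
s=bot.capture("scene");t=bot.capture("top")
u,v=map(int,proj("top",[583,198,25]))
a=cv2.resize(cv2.convertScaleAbs(s[230:450,260:500],alpha=1.6),(400,367))
b=cv2.resize(cv2.convertScaleAbs(t[v-110:v+110,u-120:u+120],alpha=1.3),(400,367))
cv2.imwrite("pics/c5.png",np.hstack([a,b]))
E
```

```text
time: 6.97
tool_pos: [436.5, -45.9, 297.2]
tcp_rot: [3.141, -0.001, -3.111]
contact_force: [-0.0, -0.1, -3.0]
grip_width: 49.9
finger_force: 29.9
time: 7.8
tool_pos: [579.8, 198.1, 296.2]
tcp_rot: [3.141, -0.002, -3.11]
contact_force: [-0.4, -0.9, -1.9]
grip_width: 49.6
finger_force: 29.9
time: 8.63
tool_pos: [578.5, 194.8, 152.2]
tcp_rot: [3.141, -0.003, -2.907]
contact_force: [-0.4, -0.9, -3.0]
grip_width: 50.1
finger_force: 29.9
```

View pics/c5.png

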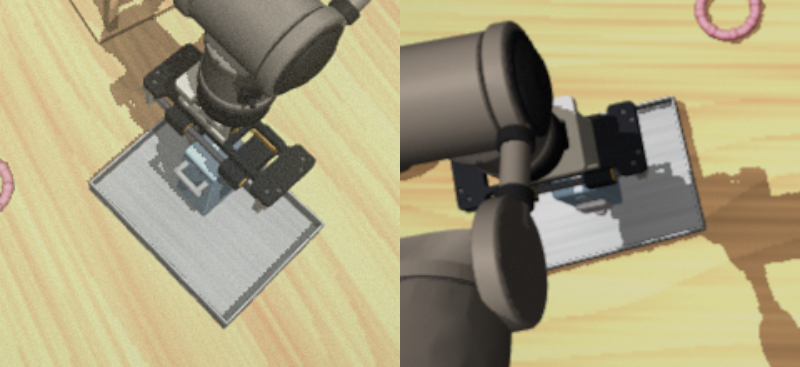

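The dispenser is upright and over the middle of the tray, with its underside about 46 mm up. I'll lower it, then feel for the floor.

```bash
python3 -m pendant '[[[0,0,-0.2],[0,0,0],-1],[[0,0,-0.2],[0,0,0],-1],[[0,0,-0.2],[0,0,0],-1],[[0,0,-0.2],[0,0,0],-1],[[0,0,-0.15],[0,0,0],-1],[[0,0,-0.1],[0,0,0],-1],[[0,0,-0.1],[0,0,0],-1],[[0,0,-0.05],[0,0,0],-1],[[0,0,0],[0,0,0],-1],[[0,0,0],[0,0,0],-1]]'
python3 -m pendant '[[[0,0,-0.02],[0,0,0],-1],[[0,0,-0.02],[0,0,0],-1],[[0,0,-0.02],[0,0,0],-1],[[0,0,-0.02],[0,0,0],-1],[[0,0,-0.02],[0,0,0],-1],[[0,0,-0.02],[0,0,0],-1],[[0,0,-0.02],[0,0,0],-1],[[0,0,0],[0,0,0],-1],[[0,0,0],[0,0,0],-1],[[0,0,0],[0,0,0],-1]]'
```

```text
time: 9.57
tool_pos: [579.5, 195.1, 117.8]
tcp_rot: [3.142, 0.0, -2.908]
contact_force: [-0.7, 1.2, -1.6]
grip_width: 50.0
finger_force: 29.9
time: 10.4
tool_pos: [579.4, 195.0, 113.6]
tcp_rot: [3.141, 0.0, -2.908]
contact_force: [0.8, 0.6, -2.9]
grip_width: 49.5
finger_force: 29.9
```

```bash
python3 -m pendant '[[[0,0,-0.02],[0,0,0],-1],[[0,0,-0.02],[0,0,0],-1],[[0,0,-0.02],[0,0,0],-1],[[0,0,-0.02],[0,0,0],-1],[[0,0,0],[0,0,0],-1],[[0,0,0],[0,0,0],-1],[[0,0,0],[0,0,0],-1],[[0,0,0],[0,0,0],-1],[[0,0,0],[0,0,0],-1],[[0,0,0],[0,0,0],-1]]'
```

```text
time: 11.23
tool_pos: [579.4, 195.0, 111.2]
tcp_rot: [3.141, 0.0, -2.908]
contact_force: [0.5, -0.8, -3.3]
grip_width: 49.7
finger_force: 29.9
```

```bash
python3 -m pendant '[[[0,0,-0.01],[0,0,0],-1],[[0,0,-0.01],[0,0,0],-1],[[0,0,-0.01],[0,0,0],-1],[[0,0,-0.01],[0,0,0],-1],[[0,0,0],[0,0,0],-1],[[0,0,0],[0,0,0],-1],[[0,0,0],[0,0,0],-1],[[0,0,0],[0,0,0],-1],[[0,0,0],[0,0,0],-1],[[0,0,0],[0,0,0],-1]]'
```

```text
time: 12.07
tool_pos: [579.4, 195.0, 110.0]
tcp_rot: [3.142, 0.0, -2.908]
contact_force: [0.3, 0.1, -1.7]
grip_width: 49.7
finger_force: 29.9
```

```bash
python3 -m pendant '[[[0,0,-0.01],[0,0,0],-1],[[0,0,-0.01],[0,0,0],-1],[[0,0,-0.01],[0,0,0],-1],[[0,0,-0.01],[0,0,0],-1],[[0,0,0],[0,0,0],-1],[[0,0,0],[0,0,0],-1],[[0,0,0],[0,0,0],-1],[[0,0,0],[0,0,0],-1],[[0,0,0],[0,0,0],-1],[[0,0,0],[0,0,0],-1]]'
```

```text
time: 12.9
tool_pos: [579.7, 195.1, 109.3]
tcp_rot: [3.141, 0.001, -2.908]
contact_force: [-0.0, -0.8, 5.5]
grip_width: 49.8
finger_force: 29.9
```

Contact: the vertical force went from -3 N to +5.5 N. I'll let go and back off straight up.

```bash
python3 -m pendant '[[[0,0,0],[0,0,0],0.15],[[0,0,0],[0,0,0],0.2],[[0,0,0],[0,0,0],0.3],[[0,0,0],[0,0,0],0.5],[[0,0,0],[0,0,0],0.7],[[0,0,0],[0,0,0],1],[[0,0,0],[0,0,0],1],[[0,0,0],[0,0,0],1],[[0,0,0],[0,0,0],1],[[0,0,0],[0,0,0],1]]'
python3 -m pendant '[[[0,0,0.2],[0,0,0],1],[[0,0,0.3],[0,0,0],1],[[0,0,0.6],[0,0,0],1],[[0,0,0.8],[0,0,0],1],[[0,0,0.8],[0,0,0],1],[[0,0,0.8],[0,0,0],1],[[0,0,0.8],[0,0,0],1],[[0,0,0.6],[0,0,0],1],[[0,0,0.3],[0,0,0],1],[[0,0,0],[0,0,0],1]]'
python3 -m pendant '[[[-0.3,-0.3,0],[0,0,0],1],[[-0.6,-0.6,0],[0,0,0],1],[[-0.6,-0.6,0],[0,0,0],1],[[-0.6,-0.6,0],[0,0,0],1],[[-0.6,-0.6,0],[0,0,0],1],[[-0.6,-0.6,0],[0,0,0],1],[[-0.6,-0.6,0],[0,0,0],1],[[-0.6,-0.6,0],[0,0,0],1],[[-0.3,-0.3,0],[0,0,0],1],[[0,0,0],[0,0,0],1]]'
python3 - <<'E'
from h import *
s=bot.capture("scene");t=bot.capture("top")
a=cv2.resize(cv2.convertScaleAbs(s,alpha=1.5)[80:440,180:500],(400,450));b=cv2.resize(cv2.convertScaleAbs(t,alpha=1.3)[90:450,100:420],(400,450))
cv2.imwrite("pics/c6.png",np.hstack([a,b]))
E
```

```text
time: 13.73
tool_pos: [579.4, 195.0, 108.7]
tcp_rot: [3.142, -0.0, -2.908]
contact_force: [-0.3, -0.1, 1.0]
grip_width: 91.5
finger_force: 0.0
time: 14.57
tool_pos: [580.3, 195.2, 267.9]
tcp_rot: [-3.141, 0.005, -2.908]
contact_force: [-0.8, 0.1, 0.4]
grip_width: 91.6
finger_force: 0.0
time: 15.4
tool_pos: [433.7, 49.9, 264.2]
tcp_rot: [3.141, -0.002, -2.91]
contact_force: [0.3, 0.4, -0.4]
grip_width: 91.9
finger_force: 0.0
```

View pics/c6.png

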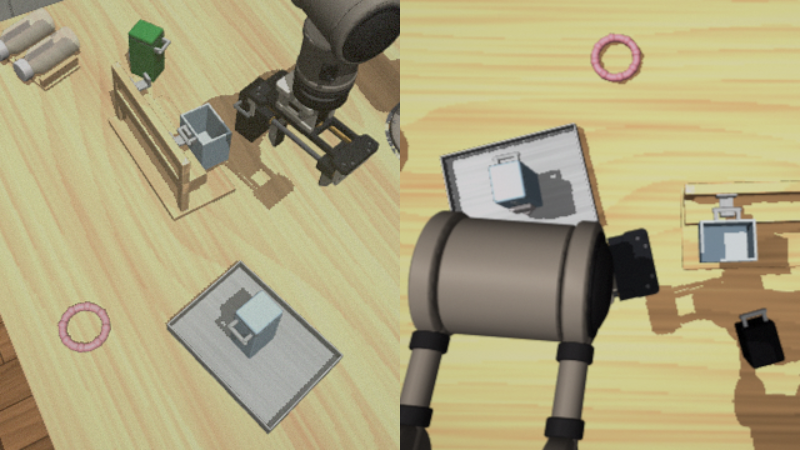

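The dispenser stands upright in the middle of the tray at crop (258,320). The cup still hangs, the ring is where it was, and the arm is clear.

```bash
python3 -c "
from plant import bot
print(bot.close_job())"
```

```text
the job is handed in; nothing more can be done
None
```

The dispenser is off its hook and standing upright, released, in the middle of the steel tray; the cup still hangs, the teether ring looks unmoved, and the job is handed in (it returned no verdict).

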